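# Pack cut aluminium profiles by colour and length

## Task

Stack the three silver profile lengths on the blue packing board and the two black ones on the yellow packing board, in each stack the longest at the bottom and the shortest on top. Every piece must lie flat along its board, centred on it and lined up with it, and be let go; do not move the glue bottle or knock it over.

Things in the scene. Friction and masses are not known exactly. Their poses are not given: they have to be found in the camera images.
- silver_long_c (a point): centre of the longest silver length: a loose silver aluminium profile, square hollow slotted section 40 mm wide and 40 mm high, 115 mm long, about 132 g; lies flat on the table. Point: middle of the length, half-way up (20 mm above its underside). x axis along its length, y across its width, z up.
- silver_mid_c (a point): centre of the middle silver length: a loose silver aluminium profile, square hollow slotted section 40 mm wide and 40 mm high, 88 mm long, about 101 g; lies flat on the table. Point: middle of the length, half-way up (20 mm above its underside). x axis along its length, y across its width, z up.
- silver_short_c (a point): centre of the shortest silver length: a loose silver aluminium profile, square hollow slotted section 40 mm wide and 40 mm high, 62 mm long, about 71 g; lies flat on the table. Point: middle of the length, half-way up (20 mm above its underside). x axis along its length, y across its width, z up.
- black_long_c (a point): centre of the longer black length: a loose black aluminium profile, square hollow slotted section 40 mm wide and 40 mm high, 115 mm long, about 132 g; lies flat on the table. Point: middle of the length, half-way up (20 mm above its underside). x axis along its length, y across its width, z up.
- black_short_c (a point): centre of the shorter black length: a loose black aluminium profile, square hollow slotted section 40 mm wide and 40 mm high, 70 mm long, about 80 g; lies flat on the table. Point: middle of the length, half-way up (20 mm above its underside). x axis along its length, y across its width, z up.
- board_blue_top (a point): middle of the upper face of the blue packing board, fixed to the table: a flat blue board 150 mm long, 66 mm wide, upper face 10 mm above the table, with a 6 mm thick end lip across each short end, rising 8 mm above that face; 138 mm clear between the lips; long sides open. x axis along its length, y across, z up.
- board_yellow_top (a point): middle of the upper face of the yellow packing board, fixed to the table: a flat yellow board 150 mm long, 66 mm wide, upper face 10 mm above the table, with a 6 mm thick end lip across each short end, rising 8 mm above that face; 138 mm clear between the lips; long sides open. x axis along its length, y across, z up.
- glue_c (a point): centre (34 mm above the table) of a small loose glue bottle standing upright: green, round, 38 mm in diameter, white pointed nozzle, 68 mm high overall. Not to be moved.

How it is judged:
By the outcome, as a careful person would: the job done as asked, in the order asked, and still so for the second after the job is handed in, with the robot touching nothing.
It also fails if it takes over 147 s, if anything falls off the work surface, if the arm or the gripper's body presses on something with over 40 N, if the wrist force passes 120 N, or if a joint passes its speed limit or range.

## Robot

A 6-joint arm with a two-finger parallel gripper is mounted at the origin on the work surface. World frame = base frame: x ahead of the robot, y to its left, z up, the work surface at z = 0. Lengths are in mm, angles in rad, forces in N, time in s.
With the tool pointing down it reaches from about 400 to 825 mm from the base axis. Payload 7 kg.
Tool frame: the origin (TCP) lies at the very end of the fingers, on their centre line; the grasp point (between the pads) lies 19 mm behind it; z points along the fingers, y is the direction in which the jaws open and shut (so a half turn about z gives the same grasp; the last joint's range is limited). The gripper opens to 88 mm and grips with 3 to 60 N. Pads are 19 mm wide; open, the fingers measure 130 mm over their backs; the gripper's body (78 mm by 193 mm) begins 47 mm behind the grasp point.
Start: joints at [-1.027, 0.359, 0.012, 0, -1.224, -0.288], TCP at [170.762, -653.02, 226.561] pointing down, gripper open.
Joint ranges: [-3.07, 3.07], [-1.43, 2.12], [-1.02, 1.25], [-3.03, 1.67], [-3.05, -0], [-3.03, 3.03]. Speed limits (rad/s): [2.39, 2.39, 3.01, 3.14, 3.14, 3.14].

## Interface

Orientations are given as a unit quaternion [x, y, z, w].
In Python, from plant import bot gives the robot as it stands. Calls block until the motion is done:
- bot.move_ptp(position, orientation): joint-space move of the TCP to a pose.
- bot.line_to(position, velocity=150, ori=None): straight line of the TCP; ori=None keeps the orientation; velocity is the mean speed in mm/s.
- bot.move_joints(angles): joint-space move.
- bot.move_gripper(opening, force=None): finger opening in mm; force is the grip in N (None keeps the last); returns when the fingers have stopped.
- bot.pause(seconds).
- bot.solve_ik(position, orientation): joint angles nearest the present ones, or None.
- bot.read_state(): the state.
- bot.camera(name): name is "side" or "top"; returns the picture (480x640x3 uint8, red, green, blue); there is no depth.
- bot.get_calibration(name): a dict with "fx", "fy", "cx", "cy" (pixels), "view" (4x4, takes a point from world to camera coordinates). Camera axes: x right, y up, looking along -z (the intrinsics and any distortion apply to the point x, -y, -z); pixel columns grow to the right and rows downward; lengths in mm; the calibration is good to about 2 mm. A picture is of the moment at which its call begins. get_calibration takes no time and is no camera call.
A pose or a line that the arm cannot do raises bot.Unreachable and nothing moves.
- bot.close_job(): hands the job in, once; it reports no verdict.
The state is a dict: "t": time; "joint_pos": joint angles; "qvel": joint speeds; "tau": joint torques, N m; "tcp_pos": TCP position; "eef_rot": TCP orientation; "contact_force": force on the tool from outside, world axes, zero at the start; "moment": the same for the moment, N m; "width": finger opening in mm.
Only numpy, scipy, OpenCV 4.12 (cv2) and the standard library are available. Lean on these libraries where they do the work, as an engineer would, in place of code of your own. Each camera call takes 0.05 s, during which the arm holds its last target.

## Working session

There is one attempt and no reset: what is moved stays moved. The work goes in short steps, each a Python script; the robot and the scene stay as the last script left them, time stands still between calls to the robot, and variables do not carry over. Pictures are saved under pics/ and viewed, and the job is handed in when it is done.

```bash
ls; mkdir -p pics; python3 - <<'E'
from plant import bot
import cv2
for n in ("side","top"):
    im=bot.camera(n); cv2.imwrite(f"pics/{n}0.png",im[:,:,::-1])
    print(n,bot.get_calibration(n))
s=bot.read_state();print(s)
E
```

```text
pics
side {'fx': 455.0755660896188, 'fy': 455.0755660896188, 'cx': 322.1644829524437, 'cy': 229.34113965108196, 'view': array([[ 9.94022992e-01, -1.06927390e-01,  2.20187561e-02,
        -5.38999052e+02],
       [ 6.17898072e-02,  7.17322461e-01,  6.93996042e-01,
        -6.55828286e+01],
       [-9.00017338e-02, -6.88487487e-01,  7.19642041e-01,
        -7.82553164e+02],
       [ 0.00000000e+00,  0.00000000e+00,  0.00000000e+00,
         1.00000000e+00]])}
top {'fx': 603.9099082472877, 'fy': 603.9099082472877, 'cx': 315.71684427120505, 'cy': 233.70287592959343, 'view': array([[-2.82345047e-02, -9.99368412e-01, -2.15775407e-02,
         1.67183034e+01],
       [ 9.92299268e-01, -3.06261043e-02,  1.20017518e-01,
        -5.42067841e+02],
       [-1.20602553e-01, -1.80227427e-02,  9.92537256e-01,
        -1.07020438e+03],
       [ 0.00000000e+00,  0.00000000e+00,  0.00000000e+00,
         1.00000000e+00]])}
{'t': 0.1, 'joint_pos': array([-1.02688130e+00,  3.59290971e-01,  1.11496926e-02, -3.22407456e-04,
       -1.22413604e+00, -2.88074605e-01]), 'qvel': array([ 0.00025409, -0.00170231,  0.00309697,  0.00065006,  0.00026647,
        0.00159329]), 'tau': array([-1.98026522e-03, -5.84163058e+01,  2.93750721e+01,  7.01541245e+00,
        1.01615384e-02, -8.98678900e-05]), 'tcp_pos': array([ 170.65624042, -652.60018577,  225.72926573]), 'eef_rot': array([-1.27517155e-01,  9.91836077e-01,  7.38594249e-04, -1.60588275e-04]), 'contact_force': array([-0.29164477,  0.74225322, -0.66459699]), 'moment': array([ 0.02092141,  0.03942648, -0.01615792]), 'width': 87.76088311002219}
```

View pics/side0.png

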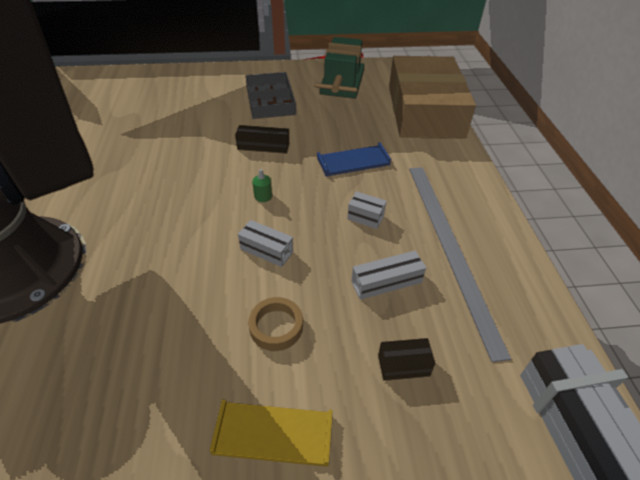

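View pics/top0.png

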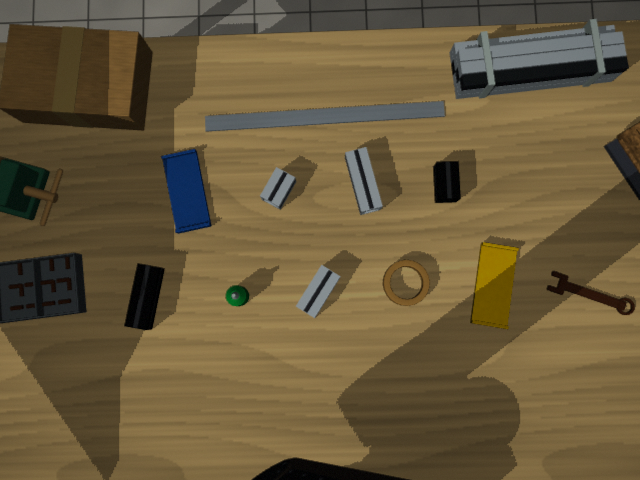

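Side view: blue board (353,160), yellow board (272,433), glue (262,186), silver long (389,273), mid (266,242), short (367,210), black long (262,138), short (406,358). The top view shows the same things: blue (187,191), yellow (496,285), glue (237,295), silver (364,180)/(319,291)/(278,188), black (145,297)/(447,181). I'll enlarge them to segment.

```bash
python3 - <<'E'
import cv2, numpy as np
T=cv2.imread("pics/top0.png");S=cv2.imread("pics/side0.png")
def g(im,cs,f,h):
    ts=[]
    for x,y in cs:
        c=im[max(0,y-h):y+h,max(0,x-h):x+h]
        c=cv2.copyMakeBorder(c,0,2*h-c.shape[0],0,2*h-c.shape[1],cv2.BORDER_CONSTANT)
        c=cv2.resize(c,None,fx=f,fy=f,interpolation=cv2.INTER_NEAREST)
        c=cv2.convertScaleAbs(c,alpha=1.3,beta=20); cv2.putText(c,f"{x-h},{y-h}",(3,12),0,.4,(0,0,255),1)
        ts.append(c)
    while len(ts)<8: ts.append(ts[0]*0)
    return np.vstack([np.hstack(ts[:4]),np.hstack(ts[4:])])
cv2.imwrite("pics/ct.png",g(T,[(187,191),(496,285),(237,295),(364,180),(319,291),(278,188),(145,297),(447,181)],2,48))
cv2.imwrite("pics/cs.png",g(S,[(353,160),(272,425),(262,186),(389,273),(266,242),(367,210),(262,138),(406,358)],2,48))
E
```

```text
(no output)
```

View pics/ct.png

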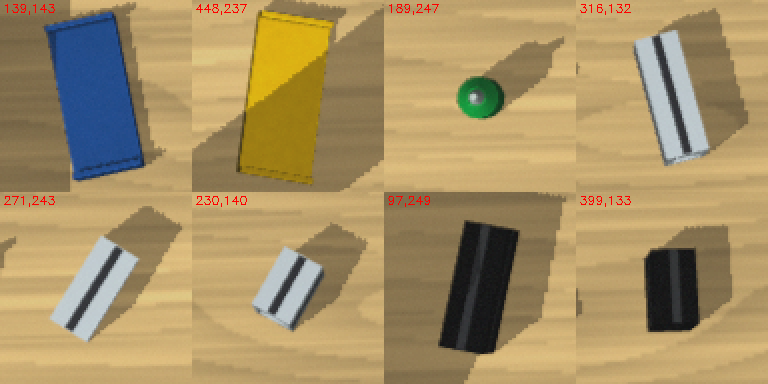

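View pics/cs.png

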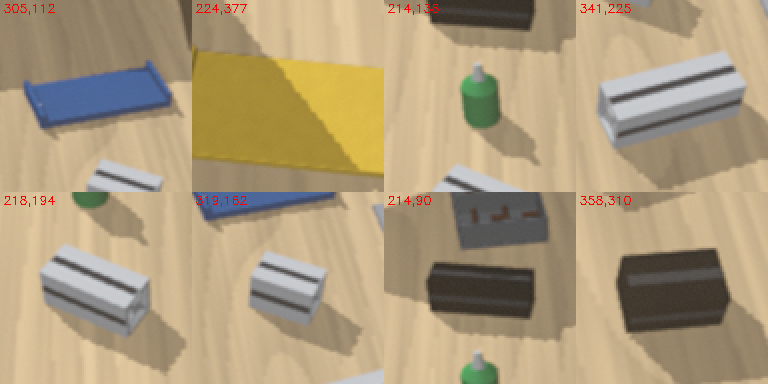

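```bash
cat > vis.py <<'E'
import cv2, numpy as np
from scipy.optimize import least_squares
from plant import bot
CAL={n:bot.get_calibration(n) for n in("top","side")}
def proj(n,P):
    c=CAL[n];P=np.atleast_2d(P);V=c["view"];q=P@V[:3,:3].T+V[:3,3]
    return np.c_[c["cx"]+c["fx"]*q[:,0]/-q[:,2], c["cy"]-c["fy"]*q[:,1]/-q[:,2]]
def back(n,px,z):
    c=CAL[n];V=c["view"];R=V[:3,:3];o=-R.T@V[:3,3]
    d=R.T@np.array([(px[0]-c["cx"])/c["fx"],-(px[1]-c["cy"])/c["fy"],-1.])
    return o+d*(z-o[2])/d[2]
U=4
def mask(im,col,ctr,h=55):
    x0=max(0,int(ctr[0]-h));y0=max(0,int(ctr[1]-h))
    c=im[y0:int(ctr[1]+h),x0:int(ctr[0]+h)]
    c=cv2.resize(c,None,fx=U,fy=U,interpolation=cv2.INTER_LINEAR)
    H,S,V=[a.astype(int) for a in cv2.split(cv2.cvtColor(c,cv2.COLOR_RGB2HSV))]
    m={"silver":(S<68)&(V>95),"black":(V<75)&(S<110),"blue":(H>100)&(H<125)&(S>120),
       "yellow":(H>20)&(H<32)&(S>185),"green":(H>45)&(H<90)&(S>90)}[col].astype(np.uint8)
    if col=="silver": m=cv2.morphologyEx(m,cv2.MORPH_CLOSE,np.ones((25,25),np.uint8))
    m=cv2.morphologyEx(m,cv2.MORPH_OPEN,np.ones((9,9),np.uint8))
    n,l,st,ce=cv2.connectedComponentsWithStats(m)
    if n<2: return None
    cc=(np.array(ctr)-[x0,y0])*U
    k=1+np.argmax([s[4]/(1+np.hypot(*(e-cc))/60)**2 for s,e in zip(st[1:],ce[1:])])
    cs,_=cv2.findContours((l==k).astype(np.uint8),cv2.RETR_EXTERNAL,cv2.CHAIN_APPROX_NONE)
    p=cv2.convexHull(max(cs,key=cv2.contourArea))[:,0].astype(float)
    # px coords; uniform resample along hull, pushed out half a fine pixel
    ce=p.mean(0); p+= .5*(p-ce)/np.linalg.norm(p-ce,axis=1)[:,None]
    q=np.vstack([p,p[:1]]);s=np.r_[0,np.cumsum(np.linalg.norm(np.diff(q,axis=0),axis=1))]
    t=np.linspace(0,s[-1],200,endpoint=False);p=np.c_[np.interp(t,s,q[:,0]),np.interp(t,s,q[:,1])]
    return (p+.5)/U-.5+[x0,y0]
def corners(L,kind):
    sx,sy=np.meshgrid([-1,1],[-1,1]);s=np.c_[sx.ravel(),sy.ravel()]
    if kind=="bar": return np.vstack([np.c_[s*[L/2,20],np.full(4,z)] for z in(-20,20)])
    return np.vstack([np.c_[s*[75,33],np.full(4,z)] for z in(-10,8)])  # board, origin upper face
def world(c,p):
    x,y,a,z=p;R=np.array([[np.cos(a),-np.sin(a),0],[np.sin(a),np.cos(a),0],[0,0,1]])
    return c@R.T+[x,y,z]
def res(p,c,obs):
    r=[]
    for n,pts in obs.items():
        h=cv2.convexHull(proj(n,world(c,p)).astype(np.float32))
        r+= [cv2.pointPolygonTest(h,(float(a),float(b)),True) for a,b in pts]
    return np.array(r)
def fit(obs,L,kind,p0,freez=True):
    c=corners(L,kind)
    f=(lambda q:res(q,c,obs)) if freez else (lambda q:res(np.r_[q,p0[3]],c,obs))
    o=least_squares(f,p0 if freez else p0[:3],loss="soft_l1",f_scale=.7,x_scale=[1,1,.02,1][:4 if freez else 3],diff_step=1e-3)
    p=o.x if freez else np.r_[o.x,p0[3]]
    return p,np.sqrt(np.mean(o.fun**2))
def seed(obs,z):
    (c,(w,h),a)=cv2.minAreaRect(obs["top"].astype(np.float32))
    b=cv2.boxPoints((c,(w,h),a));e=b[1]-b[0],b[2]-b[1];e=max(e,key=np.linalg.norm)
    A=back("top",np.array(c)-e/2,z);B=back("top",np.array(c)+e/2,z);m=(A+B)/2
    a=np.arctan2(*(B-A)[1::-1]);a=(a+np.pi/2)%np.pi-np.pi/2
    return np.array([m[0],m[1],a,z])
E
cat > meas.py <<'E'
from vis import *
O={"sl":("silver",115,"bar",(364,180),(389,273)),"sm":("silver",88,"bar",(319,291),(266,242)),"ss":("silver",62,"bar",(278,188),(367,210)),
"bl":("black",115,"bar",(145,297),(262,138)),"bs":("black",70,"bar",(447,181),(406,358)),
"blue":("blue",150,"board",(187,191),(353,160)),"yel":("yellow",150,"board",(496,285),(272,425))}
I={n:cv2.imread(f"pics/{n}0.png")[:,:,::-1].copy() for n in("top","side")}
D={n:I[n].copy() for n in I}
out={}
for k,(col,L,kind,ct,cs) in O.items():
    obs={"top":mask(I["top"],col,ct),"side":mask(I["side"],col,cs,70 if k=="yel" else 55)}
    for n in obs: cv2.polylines(D[n],[np.round(obs[n]).astype(int)],True,(255,0,0),1)
    z=20 if kind=="bar" else 10
    s=seed(obs,z)
    p,e=fit(obs,L,kind,s)
    pt,et=fit({"top":obs["top"]},L,kind,np.r_[p[:3],z],False)
    ps,es=fit({"side":obs["side"]},L,kind,np.r_[p[:3],z],False)
    pb,eb=fit(obs,L,kind,np.r_[p[:3],z],False)
    print(k,"both+z",np.round(p,3),round(e,2),"| both",np.round(pb[:3],3),"| top",np.round(pt[:3],3),round(et,2),"| side",np.round(ps[:3],3),round(es,2))
    out[k]=pb.tolist()
    for n in D: cv2.polylines(D[n],[np.round(cv2.convexHull(proj(n,world(corners(L,kind),pb)).astype(np.float32))).astype(int)],True,(0,255,0),1)
g=mask(I["top"],"green",(237,295),30);c,_=cv2.minEnclosingCircle(g.astype(np.float32));print("glue",c,back("top",c,50))
import json;json.dump(out,open("obj.json","w"))
for n in D: cv2.imwrite(f"pics/d_{n}.png",D[n][:,:,::-1])
E
python3 meas.py
```

```text
sl both+z [ 6.4008e+02 -8.9714e+01  2.2700e-01  2.6235e+01] 1.75 | both [ 6.41373e+02 -8.86520e+01  2.24000e-01] | top [ 6.40704e+02 -9.02580e+01  2.26000e-01] 0.3 | side [ 6.42598e+02 -8.37110e+01  2.56000e-01] 2.14
sm both+z [439.91   -0.711  -0.589  25.836] 1.82 | both [439.604   1.038  -0.59 ] | top [ 4.38212e+02  2.00000e-03 -5.88000e-01] 0.39 | side [441.774   5.625  -0.594] 1.94
ss both+z [ 6.34111e+02  7.18110e+01 -5.35000e-01  2.21740e+01] 2.96 | both [ 6.34641e+02  7.27310e+01 -5.28000e-01] | top [ 6.33062e+02  7.11660e+01 -5.01000e-01] 0.95 | side [ 6.3639e+02  7.5862e+01 -5.9700e-01] 3.68
bl both+z [ 4.41322e+02  3.45101e+02 -2.04000e-01  3.13300e+00] 4.35 | both [ 4.41932e+02  3.37628e+02 -2.11000e-01] | top [ 4.42238e+02  3.40181e+02 -1.87000e-01] 6.05 | side [ 4.41079e+02  3.20628e+02 -2.31000e-01] 0.85
bs both+z [ 6.40419e+02 -2.35702e+02 -6.00000e-03  6.53400e+00] 3.81 | both [ 6.37190e+02 -2.41172e+02 -5.50000e-02] | top [ 6.28292e+02 -2.32852e+02 -3.45000e-01] 4.95 | side [ 6.36985e+02 -2.42256e+02 -2.80000e-02] 1.25
blue both+z [6.36288e+02 2.45296e+02 1.87000e-01 5.94900e+00] 2.01 | both [6.35225e+02 2.44306e+02 1.86000e-01] | top [6.34889e+02 2.44104e+02 1.87000e-01] 0.59 | side [6.37785e+02 2.49511e+02 1.06000e-01] 2.7
yel both+z [ 4.42272e+02 -3.22719e+02 -1.78000e-01  1.14520e+01] 6.48 | both [ 4.42180e+02 -3.22799e+02 -1.73000e-01] | top [ 4.40326e+02 -3.23385e+02 -1.94000e-01] 0.26 | side [ 4.44378e+02 -3.22207e+02 -1.65000e-01] 8.99
glue (236.91983032226562, 295.7014465332031) [433.40230442 143.8145739   50.        ]
```

```bash
python3 - <<'E'
import cv2, numpy as np
T=cv2.imread("pics/d_top.png");S=cv2.imread("pics/d_side.png")
def g(im,cs,f,h):
    ts=[]
    for x,y in cs:
        c=im[max(0,y-h):y+h,max(0,x-h):x+h]
        c=cv2.copyMakeBorder(c,0,2*h-c.shape[0],0,2*h-c.shape[1],cv2.BORDER_CONSTANT)
        ts.append(cv2.resize(c,None,fx=f,fy=f,interpolation=cv2.INTER_NEAREST))
    return np.vstack([np.hstack(ts[:4]),np.hstack(ts[4:])])
cv2.imwrite("pics/dct.png",g(T,[(187,191),(496,285),(237,295),(364,180),(319,291),(278,188),(145,297),(447,181)],2,48))
cv2.imwrite("pics/dcs.png",g(S,[(353,160),(272,425),(262,186),(389,273),(266,242),(367,210),(262,138),(406,358)],2,48))
E
```

```text
(no output)
```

View pics/dct.png

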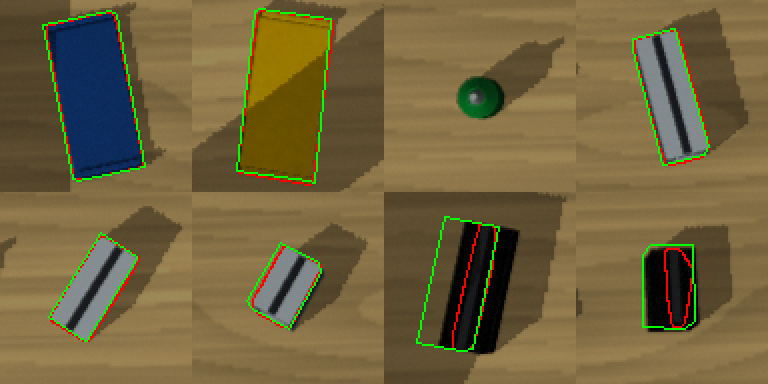

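View pics/dcs.png

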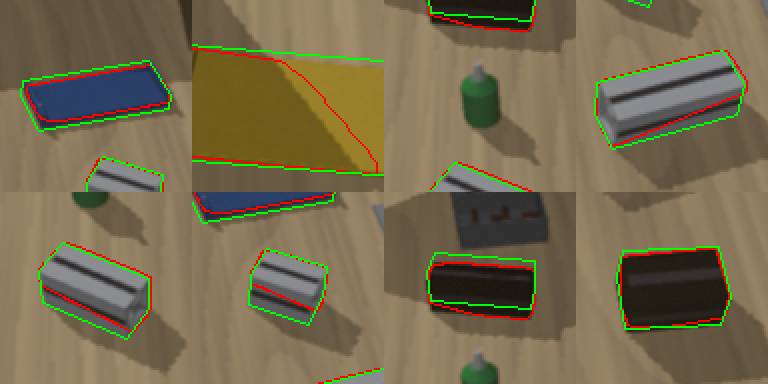

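```bash
python3 - <<'E'
import cv2
T=cv2.cvtColor(cv2.imread("pics/top0.png"),cv2.COLOR_BGR2HSV);S=cv2.cvtColor(cv2.imread("pics/side0.png"),cv2.COLOR_BGR2HSV)
for n,im,p in [("bl top",T,(137,300)),("bl slot",T,(145,297)),("bl shadow",T,(166,270)),("bs",T,(440,180)),("bs slot",T,(450,180)),("bs sh",T,(470,175)),
("S yel lit",S,(315,425)),("S yel sh",S,(245,430)),("wood lit",S,(350,430)),("wood sh",S,(200,440)),("S sl side",S,(391,284)),("S sl low",S,(391,290)),("S sl shadow",S,(405,296)),("S sl slot",S,(391,270)),("blue side lip",S,(322,165)),("blue front",S,(340,173)),("blue lipR",S,(386,155)),
("bl side",S,(262,147)),("bl front low",S,(262,151)),("blsh",S,(262,155))]: print(n,im[p[1],p[0]])
E
```

```text
bl top [ 90 170   3]
bl slot [120  85   3]
bl shadow [ 19 123  93]
bs [135  85   6]
bs slot [90 26 20]
bs sh [ 19 122  86]
S yel lit [ 23 184 151]
S yel sh [ 23 194 113]
wood lit [ 18  86 131]
wood sh [ 18  91 107]
S sl side [13 43 42]
S sl low [15 11 90]
S sl shadow [ 18  87 109]
S sl slot [108   9 144]
blue side lip [111 142  79]
blue front [120  38  61]
blue lipR [110 148  93]
bl side [ 18 109  28]
bl front low [18 97 66]
blsh [ 17  88 101]
```

```bash
sed -i 's/"silver":(S<68)&(V>95)/"silver":(S<70)|(V<60)/; s/"black":(V<75)&(S<110)/"black":(V<58)/; s/(H<125)&(S>120)/(H<130)\&(S>35)/; s/(S>185)/(S>150)/' vis.py; python3 meas.py;python3 - <<'E'
import cv2, numpy as np
T=cv2.imread("pics/d_top.png");S=cv2.imread("pics/d_side.png")
def g(im,cs,f,h):
    ts=[]
    for x,y in cs:
        c=im[max(0,y-h):y+h,max(0,x-h):x+h]
        c=cv2.copyMakeBorder(c,0,2*h-c.shape[0],0,2*h-c.shape[1],cv2.BORDER_CONSTANT)
        ts.append(cv2.resize(c,None,fx=f,fy=f,interpolation=cv2.INTER_NEAREST))
    return np.vstack([np.hstack(ts[:4]),np.hstack(ts[4:])])
cv2.imwrite("pics/dct2.png",g(T,[(187,191),(496,285),(237,295),(364,180),(319,291),(278,188),(145,297),(447,181)],2,48))
cv2.imwrite("pics/dcs2.png",g(S,[(353,160),(272,425),(262,186),(389,273),(266,242),(367,210),(262,138),(406,358)],2,48))
E
```

```text
sl both+z [ 6.41269e+02 -8.99900e+01  2.23000e-01  2.22760e+01] 0.73 | both [ 6.41695e+02 -8.97410e+01  2.23000e-01] | top [ 6.40588e+02 -9.01070e+01  2.25000e-01] 0.32 | side [ 6.42969e+02 -8.86420e+01  2.13000e-01] 0.93
sm both+z [439.333  -0.572  -0.588  22.801] 0.74 | both [ 4.39289e+02  1.18000e-01 -5.87000e-01] | top [ 4.38213e+02  1.00000e-03 -5.86000e-01] 0.44 | side [440.502   1.29   -0.574] 0.84
ss both+z [ 6.32386e+02  6.86960e+01 -5.39000e-01  2.21100e+01] 0.75 | both [ 6.32721e+02  6.92100e+01 -5.41000e-01] | top [ 6.31795e+02  6.92020e+01 -5.34000e-01] 0.29 | side [ 6.34304e+02  7.05390e+01 -5.79000e-01] 0.87
bl both+z [ 4.38890e+02  3.18177e+02 -2.03000e-01  2.11290e+01] 0.55 | both [ 4.38932e+02  3.18761e+02 -2.03000e-01] | top [ 4.38176e+02  3.18554e+02 -2.03000e-01] 0.37 | side [ 4.40715e+02  3.19786e+02 -1.95000e-01] 0.43
bs both+z [ 6.34867e+02 -2.44448e+02 -6.00000e-03  2.08060e+01] 0.69 | both [ 6.35037e+02 -2.44358e+02 -6.00000e-03] | top [ 6.33769e+02 -2.44582e+02 -4.00000e-03] 0.16 | side [ 6.36387e+02 -2.43795e+02 -1.00000e-03] 0.65
blue both+z [6.35526e+02 2.44284e+02 1.86000e-01 1.09200e+01] 0.64 | both [6.3573e+02 2.4463e+02 1.8600e-01] | top [6.34962e+02 2.44359e+02 1.85000e-01] 0.26 | side [6.38141e+02 2.46150e+02 1.87000e-01] 0.66
yel both+z [ 4.42209e+02 -3.23427e+02 -1.93000e-01  1.04680e+01] 0.68 | both [ 4.42210e+02 -3.23391e+02 -1.93000e-01] | top [ 4.40319e+02 -3.23514e+02 -1.92000e-01] 0.42 | side [ 4.42845e+02 -3.23104e+02 -1.94000e-01] 0.53
glue (236.91983032226562, 295.7014465332031) [433.40230442 143.8145739   50.        ]
```

View pics/dct2.png

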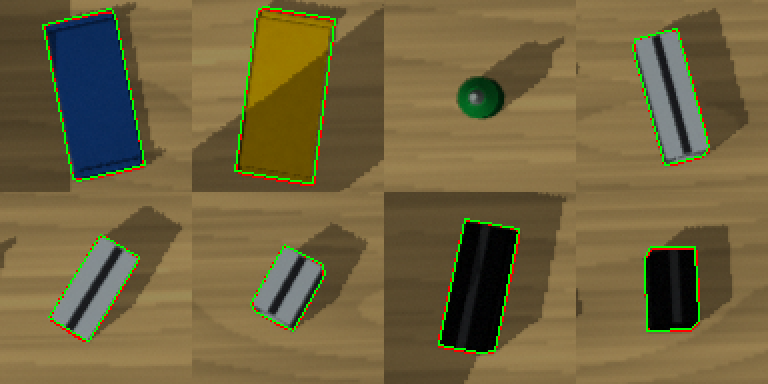

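View pics/dcs2.png

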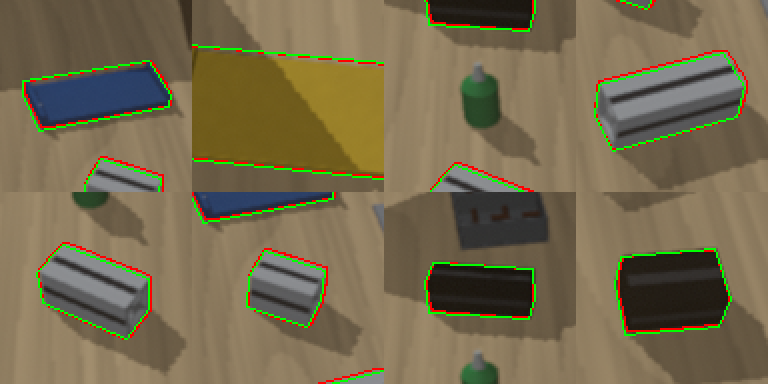

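Both views fit well with the mask hulls: the bars' centres came out at 20–23 mm and the board faces at 10–11 mm, close to the text. The top and side views differ by a constant of about (2, 1) mm, so I'll work from the top view plus half that offset and correct after the first placing.

```bash
sed -i 's/out\[k\]=pb.tolist()/out[k]=(pt+[1,.5,0,0]).tolist()/' meas.py; python3 meas.py >/dev/null
cat > act.py <<'E'
import json, numpy as np
from vis import *
OB=json.load(open("obj.json"))
ZG=8.; ZC=200.
def q(a): return [np.cos(a/2),np.sin(a/2),0,0]
def best(x,y,a,z=ZC):
    j=bot.read_state()["joint_pos"];o=[]
    for b in(a,a+np.pi):
        s=bot.solve_ik([x,y,z],q(b))
        if s is not None: o.append((abs(s[5])+.3*np.abs(s-j).max(),b,np.array(s)))
    o.sort(key=lambda t:t[0]); return o[0][1],o[0][2]
def st(tag):
    s=bot.read_state();print(tag,"t",round(s["t"],1),"tcp",np.round(s["tcp_pos"],2),"w",round(s["width"],1),"F",np.round(s["contact_force"],1));return s
def pick(x,y,a,sup=0.,force=25):
    b,_=best(x,y,a); bot.move_gripper(68) if bot.read_state()["width"]<60 else None
    bot.move_ptp([x,y,ZC],q(b)); bot.line_to([x,y,sup+ZG],170)
    st("pre"); bot.move_gripper(36,force); s=st("grip"); bot.line_to([x,y,ZC],170); s2=st("up"); return s2
def place(x,y,a,sup):
    b,_=best(x,y,a); bot.move_ptp([x,y,ZC],q(b)); bot.line_to([x,y,sup+ZG+12],170)
    bot.line_to([x,y,sup+ZG+.5],30); st("down"); bot.move_gripper(56); s=st("open"); bot.line_to([x,y,ZC],170); st("away"); return s
E
python3 - <<'E'
from act import *
for k,p in OB.items(): print(k,np.round(p,3),np.round(best(*p[:3])[1],2))
pick(*OB["sl"][:3]); place(*OB["blue"][:3],10)
E
```

```text
sl [ 6.41588e+02 -8.96070e+01  2.25000e-01  2.00000e+01] [ 0.16  0.33 -0.09  0.   -1.15 -1.51]
sm [439.213   0.501  -0.586  20.   ] [ 0.45 -0.02 -0.52  0.   -1.07  0.53]
ss [ 6.32795e+02  6.97020e+01 -5.34000e-01  2.00000e+01] [ 0.42  0.31 -0.12  0.   -1.14  0.62]
bl [ 4.39176e+02  3.19054e+02 -2.03000e-01  2.00000e+01] [ 0.99  0.16 -0.32  0.   -1.09  0.38]
bs [ 6.34769e+02 -2.44082e+02 -4.00000e-03  2.00000e+01] [-0.08  0.38 -0.01  0.   -1.17 -1.49]
blue [6.35962e+02 2.44859e+02 1.85000e-01 1.00000e+01] [ 0.65  0.39 -0.01  0.   -1.18  1.1 ]
yel [ 4.41319e+02 -3.23014e+02 -1.92000e-01  1.00000e+01] [-0.27  0.17 -0.31  0.   -1.09 -1.49]
pre t 4.0 tcp [642.35 -89.55   9.01] w 87.5 F [-0.5  1.   0.7]
grip t 4.8 tcp [641.57 -89.57   8.  ] w 40.1 F [-0.3  0.7 -0.6]
up t 6.1 tcp [640.93 -89.59 198.76] w 39.9 F [-0.1  0.8 -1.5]
down t 10.0 tcp [635.84 244.8   18.31] w 39.5 F [ 0.8  0.3 -0.7]
open t 10.6 tcp [636.01 244.86  18.57] w 56.2 F [ 0.3  0.2 -0.4]
away t 11.8 tcp [635.34 244.58 198.69] w 56.0 F [-0.3 -0.3 -0.6]
```

```bash
cat > look.py <<'E'
import sys
from act import *
# look(tag, list of (name,col,L,sup)) fits from fresh images
def look(tag,items,boards=()):
    I={n:bot.camera(n) for n in("top","side")}
    for n in I: cv2.imwrite(f"pics/{n}_{tag}.png",I[n][:,:,::-1])
    r={}
    for nm,col,L,kind,p in items:
        obs={n:mask(I[n],col,proj(n,[p[:3]])[0]) for n in I}
        z=p[2]
        for n in I:
            f,e=fit({n:obs[n]},L,kind,np.array([p[0],p[1],p[3],z]),False);print(nm,n,np.round(f,3),round(e,2)); r[nm,n]=f
    return r
E
python3 - <<'E'
from look import *
b,_=best(*OB["sm"][:3]);bot.move_ptp([*OB["sm"][:2],ZC],q(b))
B=OB["blue"]
r=look("a1",[("sl","silver",115,"bar",(B[0],B[1],30,B[2]))])
for n in("top",):
    d=r["sl",n][:2]-(np.array(B[:2])-[1,.5]);a=B[2];print("err along,across",d@[np.cos(a),np.sin(a)],d@[-np.sin(a),np.cos(a)],r["sl",n][2]-a)
E
```

```text
sl top [6.39849e+02 2.42195e+02 9.20000e-02 3.00000e+01] 5.05
sl side [6.32948e+02 2.24478e+02 1.28000e-01 3.00000e+01] 5.66
err along,across 4.40352769516043 -3.02785509814968 -0.09346223428978673
```

View pics/top_a1.png

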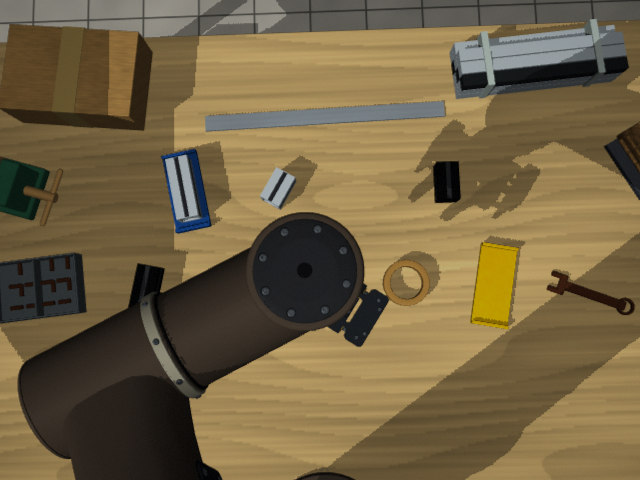

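View pics/side_a1.png

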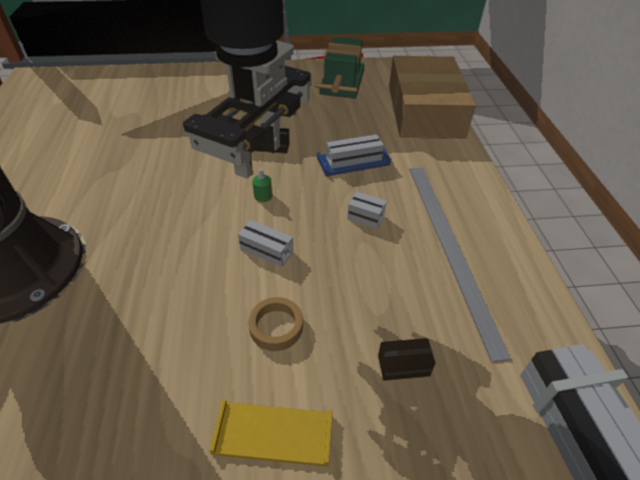

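The silver long bar sits on the blue board at top-view (185,190). The mask took in dark blue, so I'll tighten it for a piece on the board and look closer.

```bash
sed -i 's/"silver":(S<70)|(V<60)/"silver":((S<70)|(V<60)),"silver2":(S<75)\&(V>50)/; s/if col=="silver":/if "silver" in col:/' vis.py
cat > look2.py <<'E'
from look import *
def check(tag,piece,board,col="silver2",dz=20,L=115,img=None):
    B=OB[board];I={n:cv2.imread(f"pics/{n}_{img}.png")[:,:,::-1].copy() for n in("top","side")} if img else {n:bot.camera(n) for n in("top","side")}
    D={n:I[n].copy() for n in I}
    if not img:
        for n in I: cv2.imwrite(f"pics/{n}_{tag}.png",I[n][:,:,::-1])
    P=[B[0],B[1],10+dz]; res={}
    for n in I:
        c=proj(n,[P])[0];o=mask(I[n],col,c)
        f,e=fit({n:o},L,"bar",np.array([B[0],B[1],B[2],10+dz]),False)
        # board in same image as reference (original fit)
        bf=np.array(BF[board][n]);a=bf[2];d=f[:2]-bf[:2]
        print(piece,n,np.round(f[:3],3),"rms",round(e,2),"along %.2f across %.2f yaw %.3f"%(d@[np.cos(a),np.sin(a)],d@[-np.sin(a),np.cos(a)],f[2]-a))
        cv2.polylines(D[n],[np.round(o).astype(int)],True,(255,0,0),1)
        cv2.polylines(D[n],[np.round(cv2.convexHull(proj(n,world(corners(L,"bar"),f)).astype(np.float32))).astype(int)],True,(0,255,0),1)
        D[n]=cv2.resize(cv2.copyMakeBorder(D[n],50,50,50,50,0)[int(c[1]):int(c[1])+100,int(c[0]):int(c[0])+100],(400,400),interpolation=cv2.INTER_NEAREST)
    cv2.imwrite(f"pics/chk_{tag}.png",np.hstack([D["top"],D["side"]])[:,:,::-1])
BF={"blue":{"top":[634.962,244.359,.185],"side":[638.141,246.15,.187]},"yellow":{}, "yel":{"top":[440.319,-323.514,-.192],"side":[442.845,-323.104,-.194]}}
E
python3 -c "
from look2 import *
check('b1','sl','blue',img='a1')"
```

```text
sl top [6.38624e+02 2.48466e+02 1.62000e-01] rms 1.82 along 4.35 across 3.36 yaw -0.023
sl side [6.30486e+02 2.24385e+02 1.30000e-01] rms 5.42 along -11.57 across -19.96 yaw -0.057
```

View pics/chk_b1.png

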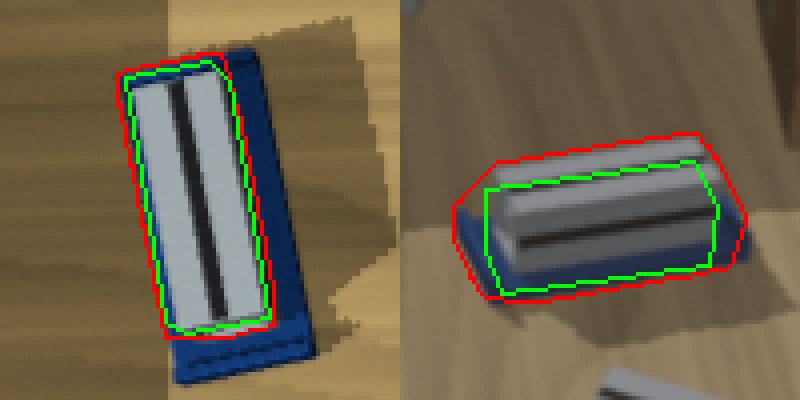

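```bash
python3 - <<'E'
s=open("vis.py").read()
s=s.replace('"silver2":(S<75)&(V>50)','"silver2":(S<45)&(V>85)')
s=s.replace('    if "silver" in col:','    if col=="silver2": m=cv2.morphologyEx(m,cv2.MORPH_OPEN,np.ones((9,9),np.uint8))\n    if "silver" in col:')
open("vis.py","w").write(s)
E
python3 -c "
from look2 import *
check('b2','sl','blue',img='a1')
I=cv2.cvtColor(cv2.imread('pics/side_a1.png'),cv2.COLOR_BGR2HSV)
c=proj('side',[[*OB['blue'][:2],30]])[0].astype(int);print(c)
for dy in range(-20,24,2): print(dy,I[c[1]+dy,c[0]])"
```

```text
sl top [6.34791e+02 2.45662e+02 2.18000e-01] rms 1.56 along 0.07 across 1.31 yaw 0.033
sl side [6.37858e+02 2.47474e+02 1.88000e-01] rms 0.23 along -0.03 across 1.35 yaw 0.001
[353 150]
-20 [18 89 95]
-18 [18 87 97]
-16 [17 87 97]
-14 [18 89 97]
-12 [ 10   6 123]
-10 [105  11 143]
-8 [113   9 108]
-6 [120   6  79]
-4 [110  11 142]
-2 [108   9 142]
0 [110   8  98]
2 [110   9  87]
4 [105   6  88]
6 [10 16 47]
8 [ 0 10 52]
10 [105   6  88]
12 [120   3  87]
14 [110  27  84]
16 [111 126  73]
18 [111 128  74]
20 [114 104  64]
22 [17 79 94]
```

View pics/chk_b2.png

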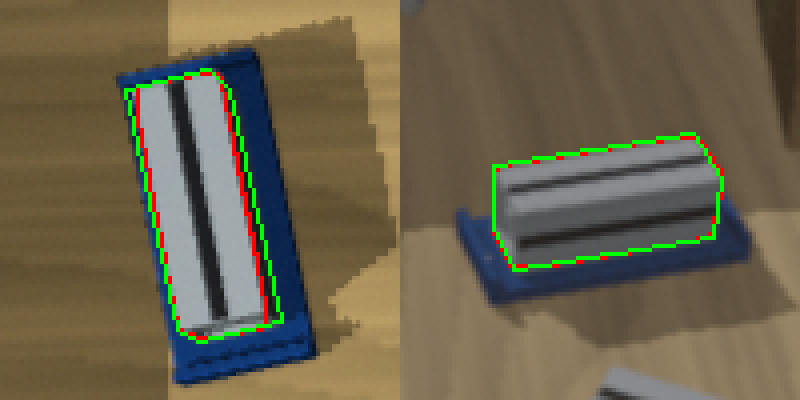

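```bash
cat >> look2.py <<'E'
def topface(img,board,L,ztop,col="silver2",chk=None,p=None):
    I=cv2.imread(f"pics/top_{img}.png")[:,:,::-1].copy();B=OB[board]; p=B if p is None else p
    o=mask(I,col,proj("top",[[p[0],p[1],ztop]])[0])
    c=corners(L,"bar");c=c[c[:,2]>0]*[1,1,0]
    f=lambda q:res(np.r_[q,ztop],c,{"top":o})
    s=least_squares(f,[p[0],p[1],p[2]],loss="soft_l1",f_scale=.5,x_scale=[1,1,.02],diff_step=1e-3);f=s.x
    bf=np.array(BF[board]["top"]);a=bf[2];d=f[:2]-bf[:2]
    print("topface",np.round(f,3),"rms %.2f"%np.sqrt(np.mean(s.fun**2)),"along %.2f across %.2f yaw %.3f"%(d@[np.cos(a),np.sin(a)],d@[-np.sin(a),np.cos(a)],f[2]-a))
E
python3 -c "
from look2 import *
topface('a1','blue',115,50)
# board fit from the unoccluded top image with several S thresholds is stable? side board refit
I=cv2.imread('pics/side0.png')[:,:,::-1].copy()
o=mask(I,'blue',(353,160))
D=I.copy();
cv2.polylines(D,[np.round(o).astype(int)],True,(255,0,0),1)
f,e=fit({'side':o},150,'board',np.array([*OB['blue'][:3],10]),False);print(f,e)
cv2.polylines(D,[np.round(cv2.convexHull(proj('side',world(corners(150,'board'),f)).astype(np.float32))).astype(int)],True,(0,255,0),1)
cv2.imwrite('pics/bb.png',cv2.resize(D[110:210,300:400],(600,600),interpolation=0)[:,:,::-1])"
```

```text
topface [6.32372e+02 2.42467e+02 1.86000e-01] rms 0.91 along -2.89 across -1.38 yaw 0.001
[6.38142598e+02 2.46149390e+02 1.86841016e-01 1.00000000e+01] 0.6568064450041791
```

View pics/bb.png

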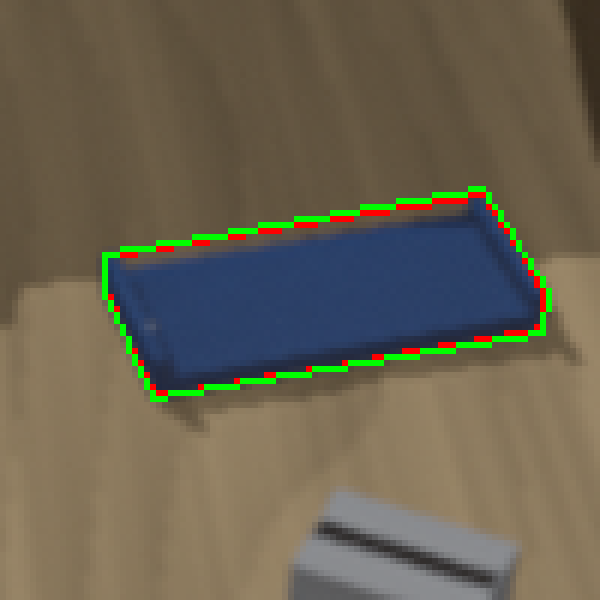

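```bash
cat > prof.py <<'E'
from look2 import *
def prof(img,p,z,axis,span,rng,n="top",lo=-20,hi=20):
    """mean profile in plane z around pose p along axis ('x' or 'y'); returns offsets, RGB"""
    I=cv2.imread(f"pics/{n}_{img}.png")[:,:,::-1].astype(np.float32)
    a=p[2];ex=np.array([np.cos(a),np.sin(a)]);ey=np.array([-ex[1],ex[0]])
    t=np.arange(-rng,rng+.01,.25);u=np.linspace(-span,span,41)
    d,e=(ex,ey) if axis=="x" else (ey,ex)
    W=np.array([[np.r_[np.array(p[:2])+d*ti+e*ui,z] for ti in t] for ui in u])
    m=proj(n,W.reshape(-1,3)).reshape(len(u),len(t),2).astype(np.float32)
    return t,cv2.remap(I,m[...,0],m[...,1],cv2.INTER_LINEAR).mean(0)
def edges(t,s,lo,hi):
    """half-level crossings near lo and hi"""
    g=np.gradient(cv2.GaussianBlur(s.astype(np.float32)[None],(0,0),1)[0],t);o=[]
    for c in(lo,hi):
        k=np.abs(t-c)<6; w=np.abs(g)*k; i=np.argmax(w); kk=np.abs(t-t[i])<2.5; o.append(((w*kk)@t)/((w*kk).sum()))
    return o
E
python3 -c "
from prof import *
B=BF['blue']['top']
for ax,sp,h in(('y',30,20),('x',5,57.5)):
  t,s=prof('a1',B,50,ax,sp,h+20)
  v=s.mean(1)
  print(ax,edges(t,v,-h,h)); print(np.round(v[::8]).astype(int), t[::8][:2])
t,s=prof('0',B,10,'y',40,45);v=s.sum(1);print('board y',edges(t,s[:,2]-s[:,0],-33,33))
t,s=prof('0',B,18,'x',20,85);print('board x',edges(t,s[:,2]-s[:,0],-75,75))
"
```

```text
y [np.float64(-20.775631232354968), np.float64(19.488309391844194)]
[ 40  40  42  42  41  42  44  39  29  65 134 168 168 168 168 168 167 152
  75  32  32  55 127 167 168 168 168 167 167 155  96  64  73  83  84  84
  84  84  84  84  83] [-40. -38.]
x [np.float64(-61.68289634054893), np.float64(57.94236926841066)]
[ 64  53  46  59  63  69 105 149 120 103 112  79  69  71  68  71  67  67
  71  68  68  66  67  67  67  65  64  67  67  68  69  63  67  67  68  70
  68  69  71  70  69  65  69  68  66  67  63  66  66  66  68  63  66  66
  67  69  66  69  67  68  69  66  69  68  68  67  69  76  53  65  66  70
  86 103 105 104 108 112] [-77.5 -75.5][ WARN:0@0.873] global loadsave.cpp:275 findDecoder imread_('pics/top_0.png'): can't open/read file: check file path/integrity
Traceback (most recent call last):
  File "prof.py", line 4, in prof
    I=cv2.imread(f"pics/{n}_{img}.png")[:,:,::-1].astype(np.float32)
      ~~~~~~~~~~~~~~~~~~~~~~~~~~~~~~~~~^^^^^^^^^^
TypeError: 'NoneType' object is not subscriptable
```

```bash
cp pics/top0.png pics/top_0.png; cp pics/side0.png pics/side_0.png; sed -i 's/u=np.linspace(-span,span,41)/u=np.linspace(*(span if isinstance(span,tuple) else (-span,span)),41)/' prof.py
python3 -c "
from prof import *
B=BF['blue']['top']
for sp in((8,16),(-16,-8)):
  t,s=prof('a1',B,50,'x',sp,75);v=s.mean(1);print(edges(t,v,-57.5,57.5)); print(np.round(np.c_[t,v][48:110:4]).astype(int).tolist())
for z in(10,):
  t,s=prof('0',B,z,'y',40,45);b=s[:,2]-s[:,0];print('board y',edges(t,b,-33,33));print(np.round(np.c_[t,b][::8]).astype(int).tolist())
  t,s=prof('0',B,18,'x',20,85);print('board x',edges(t,s[:,2]-s[:,0],-75,75))
  for nm in ('blue','yel'): pass
"
```

```text
[np.float64(-58.065870183584984), np.float64(56.892874963644374)]
[[-63, 77], [-62, 73], [-61, 71], [-60, 77], [-59, 92], [-58, 123], [-57, 152], [-56, 166], [-55, 168], [-54, 168], [-53, 168], [-52, 168], [-51, 168], [-50, 168], [-49, 168], [-48, 168]]
[np.float64(-61.339132068287896), np.float64(56.87701007147093)]
[[-63, 158], [-62, 143], [-61, 115], [-60, 100], [-59, 107], [-58, 130], [-57, 155], [-56, 167], [-55, 169], [-54, 169], [-53, 169], [-52, 169], [-51, 169], [-50, 169], [-49, 169], [-48, 169]]
board y [np.float64(-33.5393332915855), np.float64(32.922722316571175)]
[[-45, -48], [-43, -41], [-41, -41], [-39, -41], [-37, -40], [-35, -25], [-33, 35], [-31, 77], [-29, 80], [-27, 80], [-25, 80], [-23, 80], [-21, 81], [-19, 81], [-17, 80], [-15, 81], [-13, 81], [-11, 81], [-9, 81], [-7, 81], [-5, 81], [-3, 81], [-1, 81], [1, 81], [3, 81], [5, 81], [7, 81], [9, 81], [11, 81], [13, 82], [15, 82], [17, 81], [19, 81], [21, 81], [23, 81], [25, 82], [27, 82], [29, 81], [31, 68], [33, 15], [35, -38], [37, -41], [39, -41], [41, -40], [43, -41], [45, -41]]
board x [np.float64(-77.84921870436057), np.float64(74.21834315549705)]
```

Profile edges in the top view put the long bar within about 0.6 mm of centre and within 0.01 rad of the board's angle (the side fit says +1.35 mm across). That is good enough, so I'll go on with the mid and short silver lengths.

```bash
python3 - <<'E'
from look2 import *
pick(*OB["sm"][:3]); place(*OB["blue"][:3],50)
b,_=best(*OB["ss"][:3]);bot.move_ptp([500,-100,ZC],q(b))
for n in("top","side"): cv2.imwrite(f"pics/{n}_a2.png",bot.camera(n)[:,:,::-1])
check('b3','sm','blue',img='a2',dz=60,L=88)
E
```

```text
pre t 15.1 tcp [439.72   0.71   8.57] w 68.4 F [-0.1  0.4  0.3]
grip t 15.7 tcp [439.33   0.56   8.22] w 39.7 F [-1.2  1.2  4.8]
up t 16.9 tcp [4.3857e+02 3.3000e-01 1.9901e+02] w 39.9 F [-0.4  0.9 -1.6]
down t 19.6 tcp [635.91 244.86  58.33] w 39.9 F [-0.6 -0.6 -1. ]
open t 20.1 tcp [635.98 244.86  58.53] w 55.7 F [-0.9  0.3 -0.1]
away t 21.1 tcp [635.3  244.56 198.77] w 55.8 F [ 0.5 -0.9 -0.3]
sm top [6.45721e+02 2.47358e+02 1.37000e-01] rms 2.22 along 11.13 across 0.97 yaw -0.048
sm side [6.36020e+02 2.01846e+02 2.16000e-01] rms 6.66 along -10.32 across -43.14 yaw 0.029
```

View pics/chk_b3.png

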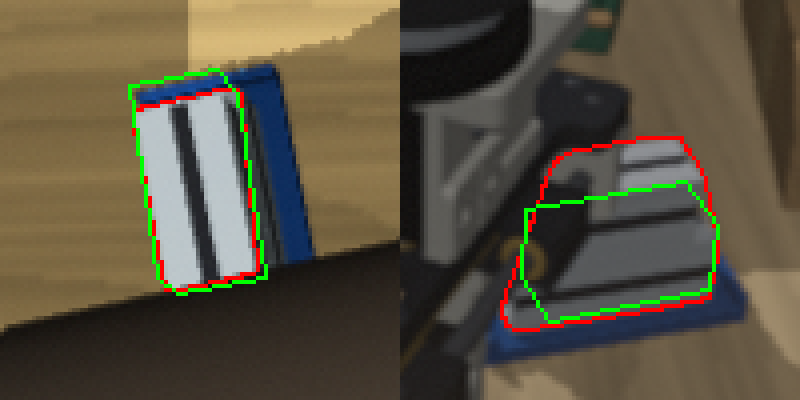

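```bash
python3 - <<'E'
from prof import *
bot.move_ptp([450,-450,230],q(-.19))
for n in("top","side"): cv2.imwrite(f"pics/{n}_a3.png",bot.camera(n)[:,:,::-1])
B=BF['blue']['top']
t,s=prof('a3',B,90,'y',30,40);print('across',edges(t,s.mean(1),-20,20))
for sp in((8,16),(-16,-8)):
  t,s=prof('a3',B,90,'x',sp,60);print('along',edges(t,s.mean(1),-44,44))
for u in (-30,30):
  t,s=prof('a3',B,90,'y',(u-8,u+8),40);print('across at',u,edges(t,s.mean(1),-20,20))
D=[]
for n in("top","side"):
    I=cv2.imread(f"pics/{n}_a3.png");c=proj(n,[[B[0],B[1],50]])[0].astype(int);D.append(cv2.resize(I[c[1]-50:c[1]+50,c[0]-50:c[0]+50],(400,400),interpolation=0))
cv2.imwrite("pics/v3.png",np.hstack(D))
E
```

```text
across [np.float64(-20.758678121397526), np.float64(19.48009983117069)]
along [np.float64(-44.63927303478729), np.float64(43.93291951027094)]
along [np.float64(-44.471787393430326), np.float64(44.41028371675779)]
across at -30 [np.float64(-20.70339278222279), np.float64(19.47265865131621)]
across at 30 [np.float64(-20.764973932875368), np.float64(19.470734111606856)]
```

View pics/v3.png

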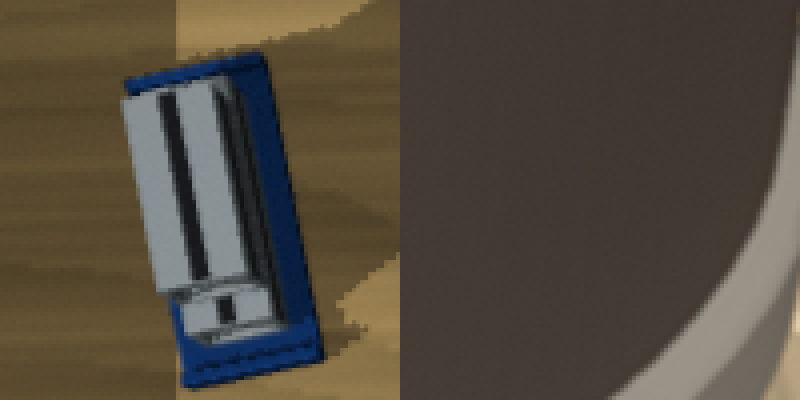

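The mid bar is at along −0.2 mm and across −0.6 mm, the same as the bar under it, and flat. On with the short one, then the long black.

```bash
python3 - <<'E'
from prof import *
bot.move_ptp([600,-100,ZC],q(-.53)) if 0 else None
pick(*OB["ss"][:3]); place(*OB["blue"][:3],90)
pick(*OB["bl"][:3]); place(*OB["yel"][:3],10)
b,_=best(640,-80,0);bot.move_ptp([640,-30,230],q(b))
for n in("top","side"): cv2.imwrite(f"pics/{n}_a4.png",bot.camera(n)[:,:,::-1])
E
```

```text
pre t 27.8 tcp [633.55  69.89   9.01] w 68.0 F [ 0.2 -0.2 -0.2]
grip t 28.4 tcp [632.91  69.75   8.25] w 39.5 F [-0.8  0.8  3.4]
up t 29.7 tcp [632.14  69.54 198.74] w 39.8 F [-0.3  0.1 -1.5]
down t 31.6 tcp [635.87 244.9   98.39] w 40.3 F [ 0.6 -0.4 -0.4]
open t 32.2 tcp [635.97 244.85  98.52] w 56.0 F [ 0.6  0.2 -0.9]
away t 32.9 tcp [635.28 244.65 198.86] w 56.0 F [-0.  -0.3 -0.7]
pre t 35.5 tcp [439.7  319.47   8.67] w 68.2 F [-0.3 -0.7  0.8]
grip t 36.1 tcp [439.26 319.19   8.27] w 39.5 F [-2.  -0.6  3.6]
up t 37.4 tcp [438.69 318.54 198.87] w 40.2 F [-0.6 -0.3 -1.6]
down t 41.4 tcp [ 441.23 -322.99   18.31] w 39.9 F [-1.2  0.3 -1.1]
open t 41.9 tcp [ 441.34 -323.03   18.52] w 55.7 F [0.5 0.1 0.3]
away t 43.2 tcp [ 440.72 -322.72  198.97] w 56.0 F [-0.2  0.  -0.5]
```

View pics/top_a4.png

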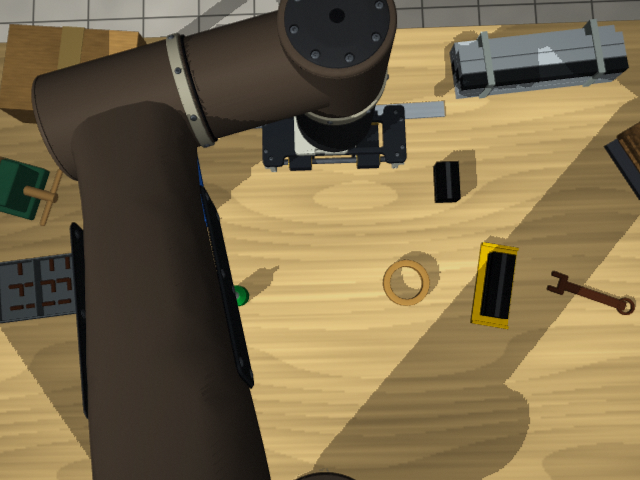

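View pics/side_a4.png

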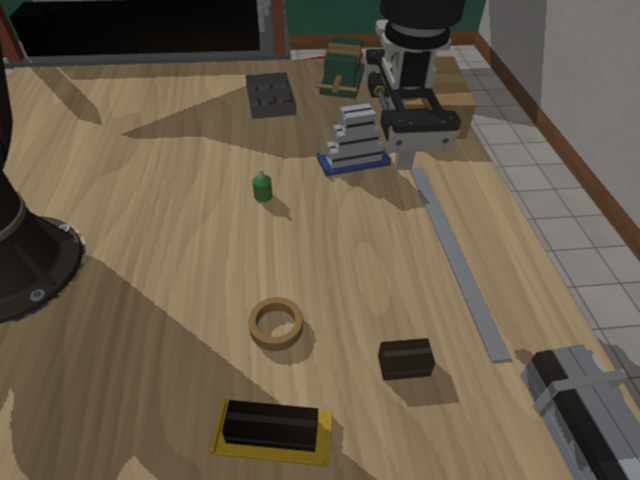

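Side view: the silver stack of three stands squarely on the blue board at (355,135); the glue bottle is still at (262,186), and the black bar is on the yellow board at (271,427). I'll measure the black bar.

```bash
python3 - <<'E'
from prof import *
B=BF['yel']['top']
t,s=prof('a4',B,50,'y',45,40);print('across',edges(t,s[:,0],-20,20));print(np.round(s[::8,0]).astype(int))
for u in (-40,40):
  t,s=prof('a4',B,50,'y',(u-8,u+8),40);print(u,edges(t,s[:,0],-20,20))
for sp in((6,16),(-16,-6)):
  t,s=prof('a4',B,50,'x',sp,72);print('along',edges(t,s[:,0],-57.5,57.5));print(np.round(s[::8,0]).astype(int))
for z in(10,):
  t,s=prof('0',B,z,'y',60,48);b=s[:,0]-s[:,2];print('board across',edges(t,b,-33,33));print(np.round(b[::8]).astype(int))
  t,s=prof('0',B,18,'x',(-10,25),85);b=s[:,0]-s[:,2];print('board along',edges(t,b,-75,75))
check('b4','bl','yel',col='black',img='a4')
E
```

```text
across [np.float64(-19.895336049746412), np.float64(23.740586936895006)]
[146 146 146 146 146 146 146 146 146 138  80   9   6   6   6   6   6   9
  20  31  31  29  18   6   6   6   6   6   6   6   3   3   7   6  26 110
 168 171 173 177 177]
-40 [np.float64(-19.897365119889347), np.float64(24.687375478098666)]
40 [np.float64(-19.921380433355488), np.float64(23.664496211848707)]
along [np.float64(-59.046196459589126), np.float64(56.68313702618785)]
[155 146 157 165 165 163 134  29   7   8   7   7   8   7   9   7   6   6
   7   7   6   7   7   7   7   6   6   7   7   7   6   7   6   6   6   6
   6   5   6   5   5   6   6   7   6   6   6   6   6   7   7   6   6   6
   5   5   5   6   5   5   6   6   6   9  58 141 157 146 121 157 167 142
 143]
along [np.float64(-58.95351842155797), np.float64(56.75295226466898)]
[158 149 157 161 161 160 137  32   7   6   6   7   7   6   6   7   6   7
   8   7   7   7   7   7   8   6   8   7   5   4   6   7   5   7   7   6
   7   6   5   6   6   6   6   6   6   6   6   6   6   5   5   6   5   6
   5   6   5   6   5   6   6   7   5   9  57 140 159 150 126 156 155 141
 139]
board across [np.float64(-32.36994934291639), np.float64(33.123012958765706)]
[ 45  45  45  46  46  45  45  51  87 110 111 112 112 114 114 115 116 117
 118 119 119 120 121 122 123 124 125 126 126 128 128 129 130 130 132 132
 132 133 135 135 124  73  62  62  62  62  62  63  63]
board along [np.float64(-74.82026115589925), np.float64(74.37356624265243)]
bl top [ 4.39490e+02 -3.23589e+02 -1.93000e-01] rms 0.24 along -0.80 across -0.23 yaw -0.001
bl side [ 4.41936e+02 -3.23019e+02 -1.95000e-01] rms 0.4 along -0.91 across -0.09 yaw -0.001
```

View pics/chk_b4.png

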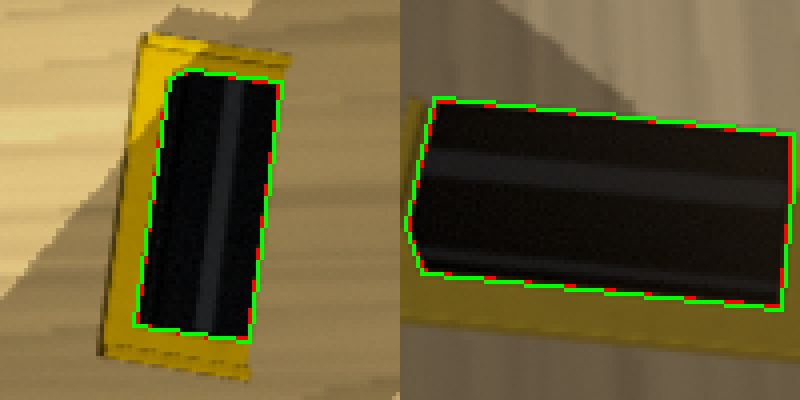

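Both views agree on −0.8 mm along, −0.2 mm across and no yaw. I'll place the last piece.

```bash
python3 - <<'E'
from prof import *
pick(*OB["bs"][:3]); place(*OB["yel"][:3],50)
bot.move_ptp([750,0,300],q(best(750,0,0,300)[0]))
b=best(700,-40,0,330)[0]
for n in("top","side"): cv2.imwrite(f"pics/{n}_a5.png",bot.camera(n)[:,:,::-1])
check('b5','bs','yel',col='black',img='a5',dz=60,L=70)
E
```

```text
pre t 47.2 tcp [ 635.65 -244.12    9.2 ] w 67.9 F [-0.  -0.7  0.5]
grip t 47.8 tcp [ 634.85 -244.14    8.24] w 39.8 F [-1.4  1.1  2.9]
up t 49.1 tcp [ 634.08 -243.91  198.63] w 39.8 F [-0.1 -0.1 -0.4]
down t 51.4 tcp [ 441.19 -323.     58.42] w 39.9 F [ 0.8 -0.4 -0.2]
open t 52.0 tcp [ 441.34 -323.01   58.55] w 55.9 F [-0.5 -0.7 -0.2]
away t 52.9 tcp [ 440.7  -322.67  198.96] w 56.0 F [0.3 0.3 0.2]
bs top [ 4.37530e+02 -3.17087e+02 -2.23000e-01] rms 7.49 along -3.96 across 5.78 yaw -0.031
bs side [ 4.43515e+02 -3.34480e+02 -2.09000e-01] rms 10.51 along 2.85 across -11.03 yaw -0.015
```

View pics/top_a5.png

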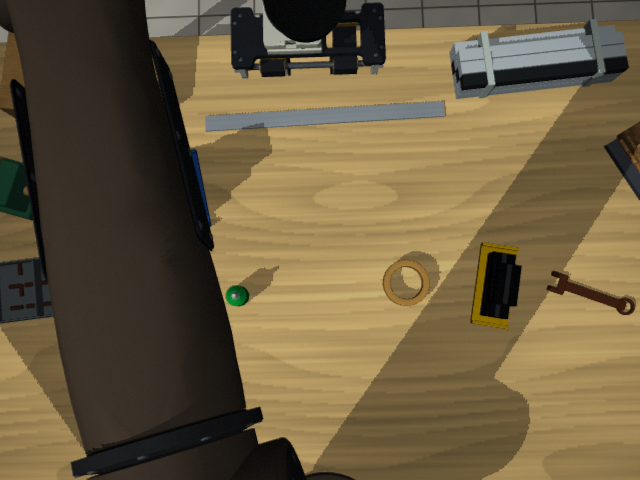

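View pics/chk_b5.png

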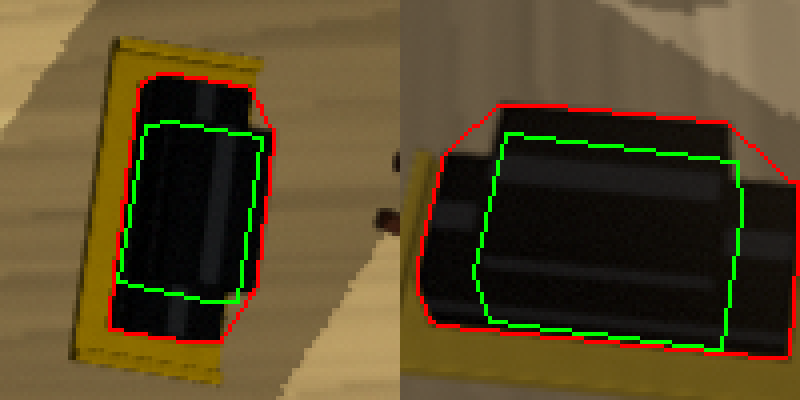

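The merged hull spoils that fit: two black bars show as one. I'll move the arm to its start area, well clear of both stacks, and overlay the expected outlines.

```bash
python3 - <<'E'
from prof import *
bot.move_joints([-1.027,.359,.012,0,-1.224,-.288]); st("home")
D=[]
for n in("top","side"):
    I=bot.camera(n);cv2.imwrite(f"pics/{n}_a6.png",I[:,:,::-1]);I=I.copy()
    for bd,Ls in(("blue",(115,88,62)),("yel",(115,70))):
        J=cv2.resize(I,None,fx=4,fy=4,interpolation=1)
        c=proj(n,[[*BF[bd][n][:2],60]])[0]
        for i,L in enumerate(Ls):
            h=cv2.convexHull(proj(n,world(corners(L,"bar"),[*BF[bd][n],30+40*i])).astype(np.float32))
            cv2.polylines(J,[np.round((h+.5)*4-.5).astype(int)],True,(255,60,0),1)
        x,y=(c*4).astype(int);J=cv2.copyMakeBorder(J,200,200,200,200,0);D.append(cv2.resize(J[y:y+400,x:x+400],(300,300)))
cv2.imwrite("pics/v6.png",np.vstack([np.hstack(D[:2]),np.hstack(D[2:])])[:,:,::-1])
B=BF['blue']['top']
t,s=prof('a6',B,130,'y',22,40);print('ss across',edges(t,s.mean(1),-20,20))
for u in(-20,20):
  t,s=prof('a6',B,130,'y',(u-6,u+6),40);print(u,edges(t,s.mean(1),-20,20))
for sp in((8,16),(-16,-8)):
  t,s=prof('a6',B,130,'x',sp,45);print('ss along',edges(t,s.mean(1),-31,31))
g=mask(cv2.imread("pics/top_a6.png")[:,:,::-1].copy(),"green",(237,295),30);c,_=cv2.minEnclosingCircle(g.astype(np.float32));print("glue",c)
E
```

```text
home t 57.8 tcp [ 171.51 -653.01  226.34] w 55.7 F [ 0.8 -0.3 -1. ]
ss across [np.float64(-20.748182282004002), np.float64(19.449992216751685)]
-20 [np.float64(-20.797302378260365), np.float64(19.42362732056584)]
20 [np.float64(-20.720506062849097), np.float64(19.460541777452327)]
ss along [np.float64(-31.7801763714344), np.float64(30.57991903641939)]
ss along [np.float64(-35.52430245809993), np.float64(32.30532997284697)]
glue (236.85073852539062, 295.7297058105469)
```

View pics/v6.png

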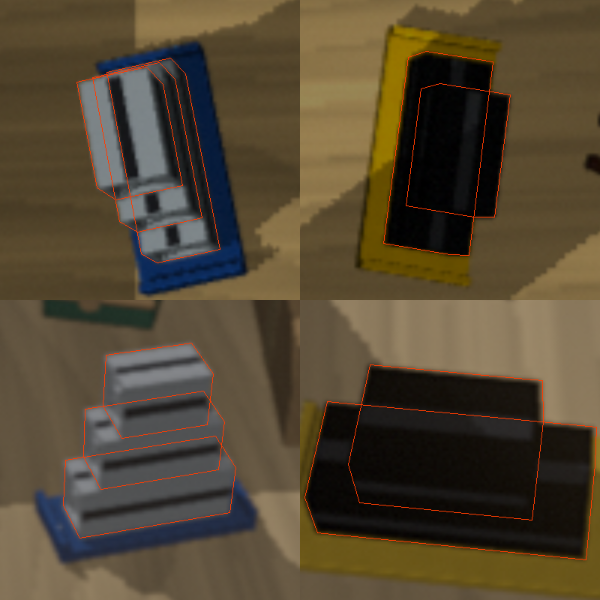

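View pics/side_a6.png

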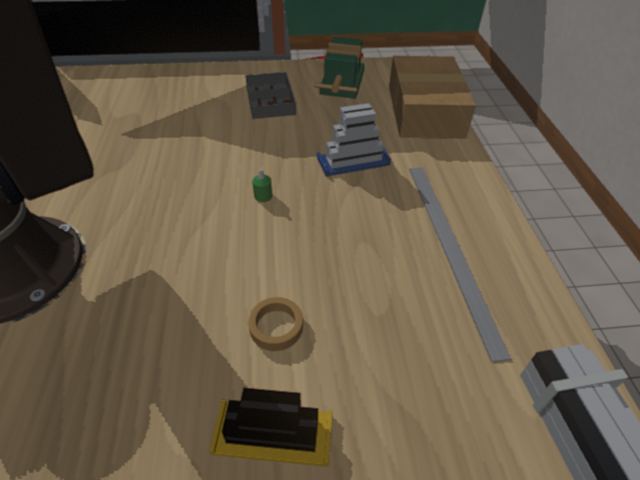

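The centred outlines match both stacks to within about a pixel. The silver stack is at (355,138), the black stack at (271,420), and the glue bottle is still at (262,186) in the side view. I'm handing in.

```bash
python3 -c "
from plant import bot
print(bot.close_job())"
```

```text
the job is handed in; nothing more can be done
None
```

The three silver lengths are stacked on the blue board and the two black ones on the yellow board, longest at the bottom, all released. I handed the job in at about 58 s with the arm back at its start pose, touching nothing.

**Silver stack:** in the top view each piece measured within about 0.7 mm of the board's centre along and across, with no yaw error worth noting. The one clear disagreement is the bottom piece across the board: the side view put it at +1.35 mm, the top view at −0.6 mm. I left it there.

**Black stack:** both views put the long piece about 0.8–0.9 mm off lengthwise, 0.1–0.2 mm off across, and straight. My fit for the short piece failed because the two black pieces merged in the image. I checked it only by overlaying the expected outlines, which matched to about a pixel.

**Glue bottle:** it is still upright and moved less than 0.1 px in the top view.

**Heights from two views:** the loose pieces' centres came out at 20.8–22.8 mm (20 mm given) and the board faces at 10.5–10.9 mm (10 mm given). The two cameras differed by a constant of about (2, 1) mm, which I split evenly.

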